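Set a display stand's leg to its length mark and lock the cam lever

ROBOT

A 6-joint arm with a two-finger parallel gripper is mounted at the origin on the work surface. World frame = base frame: x ahead of the robot, y to its left, z up, the work surface at z = 0. Lengths are in m, angles in rad, forces in N, time in s.
With the tool pointing down it reaches from about 0.275 to 0.85 m from the base axis. Payload 19 kg.
Tool frame: the origin (TCP) lies on the centre line of the jaws, within the pads' length; the fingertips stand 19 mm ahead of it and the grasp point (between the pads) is the TCP (manip.tcp_to_tips is the distance from the TCP to the fingertips, in m); z points along the fingers, y is the direction in which the jaws open and shut (so a half turn about z gives the same grasp; the last joint's range is limited). The gripper opens to 85 mm and grips with 20 to 120 N. Pads are 22 mm wide; open, the fingers measure 114 mm over their backs; the gripper's body (76 mm by 85 mm) begins 54 mm behind the grasp point. The pads swing forward as they close: fully open they stand 13 mm farther back than shut.
Start: joints at [1.054, 0.15, 1.437, -0, 1.554, -0.134], TCP at [0.215, 0.533, 0.25] pointing down, gripper open.
Joint ranges: [-2.8, 2.8], [-0.68, 2.1], [0.12, 2.68], [-1.39, 4.53], [0.16, 2.79], [-2.81, 2.81]. Speed limits (rad/s): [1.89, 1.89, 2.22, 3.01, 3.01, 3.01].

INTERFACE

Orientations are given as [roll, pitch, yaw] about the fixed x, y, z axes, in that order (R = Rz(yaw) Ry(pitch) Rx(roll)).
In Python, from bench import manip gives the robot as it stands.
- The arm moves only by the shell command python3 -m jog 'ROWS' [FORCE]. ROWS is JSON, a list that holds one entry, the list of rows, each a list of 7 numbers: the closure in counts, from 0 (fully open) to 255 (shut), then the shift along the tool's x, y, z in m, then the turn, a rotation vector about the tool's x, y, z in rad. In form: [[[gripper, dx, dy, dz, rx, ry, rz], ...]]. A call has 1 to 12 rows; each row is the pose to reach, as a shift and turn from the pose measured when the call began, along the tool's axes at that moment; what a row does not reach only later rows make up. A row lasts 1/8 s, in which the tool goes at most 62.5 mm and 10.7 degrees, less where a joint would pass 70% of its speed; a pose out of reach is approached as far as the arm can. A call with a gripper value outside its range is refused whole. The fingers move at their own pace and stop on an object; FORCE is the grip in N (left out, the last holds). Time passes only in rows, so rows that repeat a pose let the fingers close. It gives the time, the measured TCP pose, the force and the opening at its end, in the units of the state.
- manip.get_obs(): the state, without advancing time (a new reading comes with each control period).
- manip.get_image(name): name is "scene" or "top" or "wrist"; returns a dict with "image" (480x640x3 uint8, red, green, blue), "depth" (480x640 float32, m along the optical axis (not along the pixel's ray), 0 where there is no reading), "camera_matrix" (3x3 intrinsics, pixels), "world_from_camera" (4x4, takes a point from camera to world coordinates). Camera axes: x right, y down, z forward; pixel columns grow to the right and rows downward; lengths in m; the calibration is good to about 2 mm. A picture is of the moment at which its call begins.
- manip.close_job(): hands the job in, once; it reports no verdict.
The state is a dict: "t": time; "joints": joint angles; "joint_velocities": joint speeds; "joint_efforts": joint torques, N m; "tool_pos": TCP position; "orientation": TCP orientation; "force": force on the tool from outside, world axes, zero at the start; "torque": the same for the moment, N m; "gripper_width": finger opening in m.
Only numpy, scipy, OpenCV 4.12 (cv2) and the standard library are available. Lean on these libraries where they do the work, as an engineer would, in place of code of your own. Each camera call takes 0.05 s, during which the arm holds its last target.

TASK

The leg of the display stand that points toward the robot has dropped out because its cam lever is open: push that lower leg back up until its collar meets the ring mark on the rod and, holding it there, press the cam lever fully shut against the leg. The clamp's tension nut is still slack, so even the shut lever does not carry the leg: finish still gripping the leg at the mark with the lever shut, ready for the nut to be tightened. Leave the things around the stand alone.

Things in the scene. Friction and masses are not known exactly. Their poses are not given: they have to be found in the camera images.
- lower_leg: sliding lower leg: dark steel tube, diameter 18 mm, with a black clamp collar at its upper end and a rubber foot at the other, 176 mm long, 0.3 to 0.4 kg; it slopes 25 degrees down from the hub toward the robot. Origin: on the tube axis at the collar's upper rim. Own x: up along the rod to the hub; y: sideways, to the cam lever's side; z: square to the leg, upward (this frame tilts with it).
- collar_face (a point): on the tube axis at the collar's flat lower face (lower leg's x = -26 mm). The collar spans 0 to -26 mm in the lower leg's x, -22 to +25 mm in y, -18 to +18 mm in z; bare tube follows from x = -26 to -152 mm, then the 26 mm foot. The face stands out round the tube, so fingers straddling the tube can push the leg up by it.
- leg_slide (a joint): how far the lower leg stands out from its mark, m: 0 = collar's upper rim just meets the lower edge of the black ring on the rod; positive = too long. Starts at the end stop, 0.050; can be pushed in to -0.030. It slides along own x only and does not turn; whenever it is not held it slides back out to 0.050 under its weight (1 to 2 N), lever open or shut.
- cam (a joint): angle of the cam lever, rad: 0 = fully shut, along the tube; starts open at 0.55 to 0.72, stop at 0.8. It is stiff and stays where it is left; turning it takes 2 to 4 N on the blade all the way. With the tension nut (brass, 14 mm, on the collar's other side) slack, the shut lever does not clamp the leg.
- cam_lever: aluminium cam lever on the collar, moving with the leg: flat blade 46 mm long, 7 mm thick (9 at the rounded tip), 17 mm tall. Origin: its pin, at x -20, y +14.5 mm in the lower leg's frame, parallel to its z; own -x runs to the tip. The tip swings sideways toward the tube to shut. Shut, it lies 2 mm off the tube's +y side; its outer side is 18 to 19 mm from the tube axis.
- lever_tip (a point): middle of the lever's rounded tip, 44 mm from its pin; with the lever shut, 38 mm below the collar's lower face. Tube and shut lever together are about 28 mm wide.
- length_mark (a point): the length mark on the fixed upper leg, a 12 mm aluminium rod: centre of the rod at the lower edge of the black ring (4 mm wide). The hub axis is 85 mm farther up the rod. The other two legs are set, with their collars at their rings.
- stand: display stand, fixed: a dark steel column 25 mm thick, 0.26 m high with an open socket on top, in a wooden block on the bench; three legs splay from a hub 52 mm across, 215 mm above the table. Origin: under the block's centre, on the table; the leg with the open lever runs from the hub along own -x.
- arched_tray: bystander: round woven tray 172 mm across with two arched bamboo handles, 125 mm high; origin under its centre
- glue_bottle: bystander: white squeeze bottle 48 mm across, 130 mm high, standing; origin under its centre
- screwdriver: bystander: screwdriver lying on the table

How it is judged:
By the outcome, as a careful person would: the job done as asked, in the order asked, and still so for the second after the job is handed in, while the arm keeps its last pose, push and grip.
It also fails if it takes over 38 s, if anything falls off the work surface, if the arm or the gripper's body presses on something with over 40 N, if the wrist force passes 120 N, or if a joint passes its speed limit or range.

## Working session

There is one attempt and no reset: what is moved stays moved. The work goes in short steps, Python scripts to look and compute and a shell command to move; the robot and the scene stay as the last step left them, time stands still between calls to the robot, and variables do not carry over. Pictures are saved under pics/ and viewed, and the job is handed in when it is done.

```bash
mkdir -p pics; ls
cat > h.py <<'E'
import numpy as np, cv2
from bench import manip
from scipy.spatial.transform import Rotation as R
def snap(n,f):
    d=manip.get_image(n); cv2.imwrite('pics/'+f+'.png',d['image'][:,:,::-1]); np.savez('pics/'+f+'.npz',**d); return d
def load(f): return dict(np.load('pics/'+f+'.npz'))
def pt(d,u,v,z=None):
    z=d['depth'][int(v),int(u)] if z is None else z
    K=d['camera_matrix']; p=np.array([(u-K[0,2])/K[0,0]*z,(v-K[1,2])/K[1,1]*z,z,1]); return (d['world_from_camera']@p)[:3]
def proj(d,p):
    q=np.linalg.inv(d['world_from_camera'])@np.append(p,1); q=d['camera_matrix']@q[:3]; return q[:2]/q[2]
E
python3 - <<'E'
from h import *
for n in ['scene','top','wrist']: snap(n,n+'0')
o=manip.get_obs();print(o)
for n in ['scene','top','wrist']: print(load(n+'0')['world_from_camera'].round(3).tolist(),load(n+'0')['camera_matrix'].tolist())
E
```

```text
pics
{'t': 0.15, 'joints': array([ 1.05398248e+00,  1.50874437e-01,  1.43783711e+00, -1.43893566e-05,
        1.55381363e+00, -1.34004212e-01]), 'joint_velocities': array([ 0.00051833, -0.00115388, -0.00141779, -0.00095966,  0.00089492,
        0.00107544]), 'joint_efforts': array([ 5.47970107e-03, -7.13380980e+01, -5.71042085e+01,  1.07505875e-04,
        7.27723993e-03,  2.87253783e-05]), 'tool_pos': array([0.21472077, 0.53322544, 0.24983554]), 'orientation': array([-3.14066656e+00, -1.10331369e-04,  2.75878322e+00]), 'force': array([ 1.35276952,  0.03450204, -0.22895445]), 'torque': array([-0.00989702,  0.01149224,  0.01087045]), 'gripper_width': 0.08556922139151052}
[[0.367, 0.741, -0.563, 1.169], [0.93, -0.286, 0.23, -0.247], [0.01, -0.608, -0.794, 1.017], [0.0, 0.0, 0.0, 1.0]] [[489.0608875324476, 0.0, 321.9534338690951], [0.0, 489.0608875324476, 244.91974148506802], [0.0, 0.0, 1.0]]
[[0.018, -0.987, 0.158, 0.341], [-1.0, -0.017, 0.011, -0.002], [-0.009, -0.159, -0.987, 1.372], [0.0, 0.0, 0.0, 1.0]] [[466.21644143016107, 0.0, 316.9027494251469], [0.0, 466.21644143016107, 238.9825906290059], [0.0, 0.0, 1.0]]
[[0.373, 0.893, 0.253, 0.15], [0.928, -0.359, -0.102, 0.56], [-0.0, 0.273, -0.962, 0.374], [0.0, 0.0, 0.0, 1.0]] [[383.31271092927915, 0.0, 319.36824216779905], [0.0, 383.31271092927915, 246.30417684341097], [0.0, 0.0, 1.0]]
```

View pics/scene0.png

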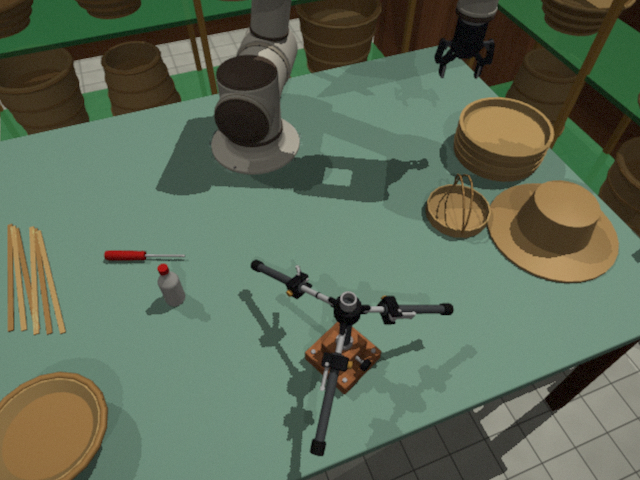

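View pics/top0.png

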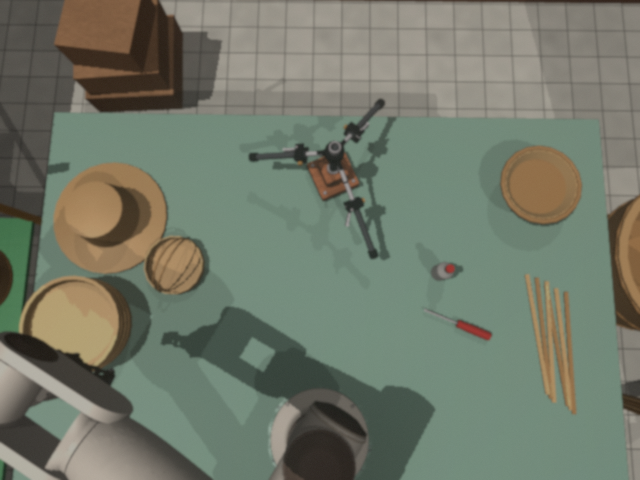

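View pics/wrist0.png

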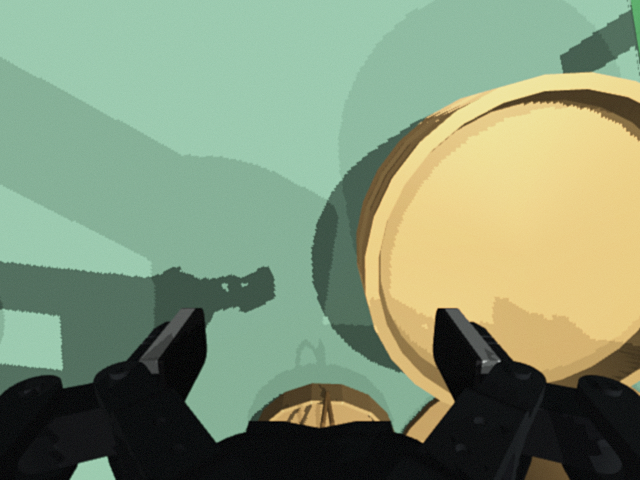

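Run:
```python
from h import *
d=load('top0'); c=d['image'][130:270,290:430]; a=cv2.resize(c[:,:,::-1],None,fx=5,fy=5,interpolation=cv2.INTER_CUBIC)[:600]
a=cv2.resize(c[:,:,::-1],(590,590),interpolation=cv2.INTER_CUBIC);cv2.imwrite('pics/top0z.png',a)
d=load('scene0'); c=d['image'][240:360,240:400]; cv2.imwrite('pics/scene0z.png',cv2.resize(c[:,:,::-1],(800,600),interpolation=cv2.INTER_CUBIC))
```

```text
(no output)
```

View pics/top0z.png

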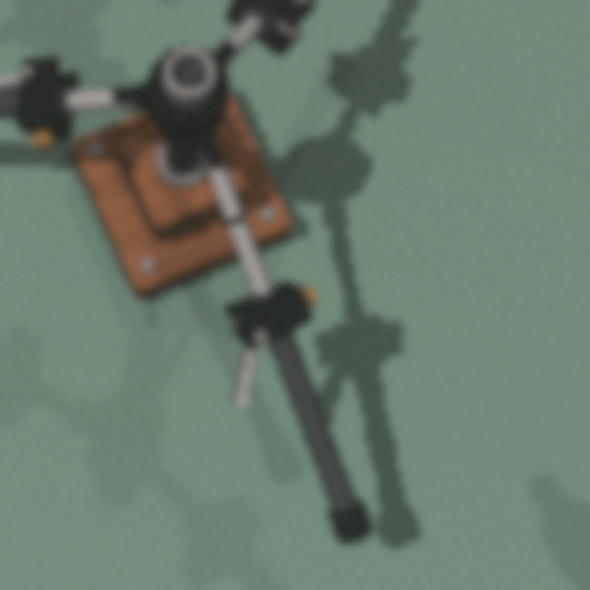

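View pics/scene0z.png

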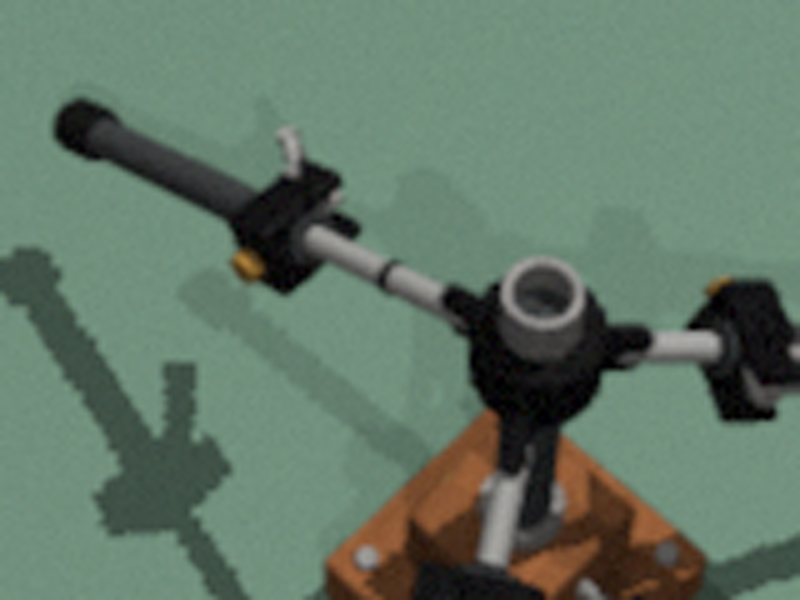

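Run:
```python
from h import *
d=load('top0')
zf=140/590
def z2(x,y): return 290+(x+.5)*zf-.5,130+(y+.5)*zf-.5
pts={'foot':(350,522),'t1':(330,468),'t2':(310,415),'t3':(293,368),'rod1':(250,255),'ring':(236,217),'rod2':(226,190),'levtip':(241,402),'levbase':(258,340),'socket':(190,72)}
for k,p in pts.items():
    u,v=z2(*p); print(k,round(u,1),round(v,1),pt(d,round(u),round(v)).round(4))
d=load('scene0')
def z2(x,y): return 240+(x+.5)/5-.5,240+(y+.5)/5-.5
pts={'foot':(80,128),'t1':(125,152),'t2':(165,173),'t3':(215,200),'rod1':(335,247),'ring':(388,272),'rod2':(425,290),'levtip':(288,135),'socket':(543,290)}
for k,p in pts.items():
    u,v=z2(*p); print(k,round(u,1),round(v,1),pt(d,round(u),round(v)).round(4))
```

```text
foot 372.7 253.5 [ 0.509  -0.1419  0.0996]
t1 367.9 240.7 [ 0.5399 -0.1268  0.1138]
t2 363.2 228.1 [ 0.5735 -0.112   0.1258]
t3 359.1 216.9 [ 0.6001 -0.0996  0.1436]
rod1 348.9 190.1 [ 0.665  -0.0702  0.1782]
ring 345.6 181.1 [ 0.6859 -0.0615  0.1901]
rod2 343.2 174.7 [ 0.7008 -0.0533  0.1942]
levtip 346.8 225.0 [ 0.578  -0.0676  0.1417]
levbase 350.8 210.3 [ 0.6135 -0.0765  0.1679]
socket 334.7 146.7 [ 0.7616 -0.0304  0.236 ]
foot 255.6 265.2 [ 0.522  -0.1442  0.1044]
t1 264.6 270.0 [ 0.5514 -0.1309  0.1172]
t2 272.6 274.2 [ 0.5735 -0.1188  0.1254]
t3 282.6 279.6 [ 0.6052 -0.1057  0.1393]
rod1 306.6 289.0 [ 0.6648 -0.0726  0.1726]
ring 317.2 294.0 [ 0.6907 -0.0608  0.1855]
rod2 324.6 297.6 [ 0.7122 -0.0525  0.1985]
levtip 297.2 266.6 [ 0.5859 -0.0669  0.142 ]
socket 348.2 297.6 [ 0.7508 -0.0228  0.2401]
```

Run:
```python
from h import *
from scipy.optimize import least_squares
a=25*np.pi/180
T=[(372.7,253.5),(367.9,240.7),(363.2,228.1),(359.1,216.9),(348.9,190.1),(345.6,181.1),(343.2,174.7)]
S=[(255.6,265.2),(264.6,270),(272.6,274.2),(282.6,279.6),(306.6,289),(317.2,294),(324.6,297.6)]
dt,ds=load('top0'),load('scene0')
def line(p):
    u=np.array([np.cos(p[0])*np.cos(a),np.sin(p[0])*np.cos(a),np.sin(a)])
    return np.array(p[1:4]),u
def res(p):
    o,u=line(p); r=[]
    for d,L in ((dt,T),(ds,S)):
        for q in L:
            # distance pixel to projected line
            A=proj(d,o);B=proj(d,o-.1*u);t=(B-A)/np.linalg.norm(B-A);e=np.array(q)-A
            r.append(e[0]*t[1]-e[1]*t[0])
    r+=list(.3*(proj(dt,o)-T[5]))+list(.3*(proj(ds,o)-S[5]))
    return r
f=least_squares(res,[.4,.688,-.061,.18]); print(f.x, np.degrees(f.x[0]),np.round(f.fun,2))
o,u=line(f.x)
print('hub',o+.085*u)
mark=o-.002*u
for nm,s in (('start',-.05),('mark',0)):
    face=mark+(s-.026)*u; print(nm,'face',face, 'pad ctr',face-.011*u)
```

```text
[ 0.44059459  0.68827016 -0.05996636  0.1791708 ] 25.24421039689001 [-0.63 -0.45 -0.25  0.01  0.24  0.44  0.53 -0.2   0.28  0.64  1.23 -0.58
 -0.61 -0.54 -0.12  0.06 -0.07  0.17]
hub [ 0.75794923 -0.02711218  0.21509335]
start face [ 0.62432936 -0.0901149   0.14620657] pad ctr [ 0.61531207 -0.09436662  0.14155777]
mark face [ 0.66531705 -0.07078891  0.16733749] pad ctr [ 0.65629976 -0.07504063  0.16268868]
```

```bash
cat >> h.py <<'E'
a=np.radians(25)
P=dict(psi=0.4406,mark=np.array([.68827,-.05997,.17917])) 
import json,os
if os.path.exists('P.json'):
    q=json.load(open('P.json')); P=dict(psi=q['psi'],mark=np.array(q['mark']))
else: P['mark']=P['mark']-.002*np.array([np.cos(a)*np.cos(.4406),np.cos(a)*np.sin(.4406),np.sin(a)])
def legR():
    p=P['psi'];x=np.array([np.cos(a)*np.cos(p),np.cos(a)*np.sin(p),np.sin(a)]);y=np.array([-np.sin(p),np.cos(p),0]);return np.c_[x,y,np.cross(x,y)]
def w(v): return P['mark']+legR()@np.array(v)   # mark-frame -> world
def lf(p): return legR().T@(np.asarray(p)-P['mark'])
def toolR(): L=legR(); return np.c_[L[:,0],-L[:,1],-L[:,2]]
def cur():
    o=manip.get_obs(); return o,o['tool_pos'],R.from_euler('xyz',o['orientation']).as_matrix()
def rel(v):
    o,p,Rc=cur(); t=w(v); 
    print('t',round(o['t'],2),'shift',(Rc.T@(t-p)).round(4),'rot',R.from_matrix(Rc.T@toolR()).as_rotvec().round(4),'world tgt',t.round(3))
def where():
    o,p,Rc=cur(); print('t',round(o['t'],2),'legframe(mark)',(lf(p)*1000).round(1),'rotErr',R.from_matrix(Rc.T@toolR()).as_rotvec().round(4),'F(leg)',(legR().T@o['force']).round(1),'w',round(o['gripper_width']*1000,1),'j',o['joints'].round(2))
E
python3 -c "
from h import *
rel([-.11,0,.10])"
```

```text
t 0.15 shift [-0.5631 -0.4788  0.0277] rot [-0.5046  0.2211  2.2732] world tgt [ 0.558 -0.121  0.222]
```

```bash
r='[0,-0.563,-0.479,0.028,-0.505,0.221,2.273]'; python3 -m jog '[[[0,-0.563,-0.479,0.028,-0.505,0.221,2.273],[0,-0.563,-0.479,0.028,-0.505,0.221,2.273],[0,-0.563,-0.479,0.028,-0.505,0.221,2.273],[0,-0.563,-0.479,0.028,-0.505,0.221,2.273],[0,-0.563,-0.479,0.028,-0.505,0.221,2.273],[0,-0.563,-0.479,0.028,-0.505,0.221,2.273],[0,-0.563,-0.479,0.028,-0.505,0.221,2.273],[0,-0.563,-0.479,0.028,-0.505,0.221,2.273],[0,-0.563,-0.479,0.028,-0.505,0.221,2.273],[0,-0.563,-0.479,0.028,-0.505,0.221,2.273],[0,-0.563,-0.479,0.028,-0.505,0.221,2.273],[0,-0.563,-0.479,0.028,-0.505,0.221,2.273]]]' 20; python3 -c "
from h import *
where(); rel([-.11,0,.10])"
```

```text
t: 1.65
tool_pos: [0.5586, -0.1238, 0.2219]
orientation: [3.118, -0.426, 0.548]
force: [-0.6, 0.9, -0.6]
gripper_width: 0.0855
t 1.65 legframe(mark) [-110.9   -2.4   99.8] rotErr [-0.0215  0.0092  0.0973] F(leg) [-0.4  1.1 -0.4] w 85.5 j [-0.55 -0.01  1.73  0.39  1.23  0.39]
t 1.65 shift [ 0.0011 -0.0023 -0.0001] rot [-0.0215  0.0092  0.0973] world tgt [ 0.558 -0.121  0.222]
```

```bash
python3 -m jog '[[[55,0.001,-0.002,0,-0.021,0.009,0.097],[55,0.001,-0.002,0,-0.021,0.009,0.097],[55,0.001,-0.002,0,-0.021,0.009,0.097]]]'; python3 -c "
from h import *
where(); snap('wrist','w1');snap('top','t1')"
```

```text
t: 2.02
tool_pos: [0.5582, -0.1211, 0.2224]
orientation: [3.141, -0.436, 0.444]
force: [0.4, 1.0, 0.9]
gripper_width: 0.0671
t 2.02 legframe(mark) [-110.     0.2  100. ] rotErr [-0.0011  0.0004  0.0035] F(leg) [1.1 0.7 0.5] w 67.1 j [-0.54 -0.03  1.74  0.39  1.2   0.49]
```

View pics/w1.png

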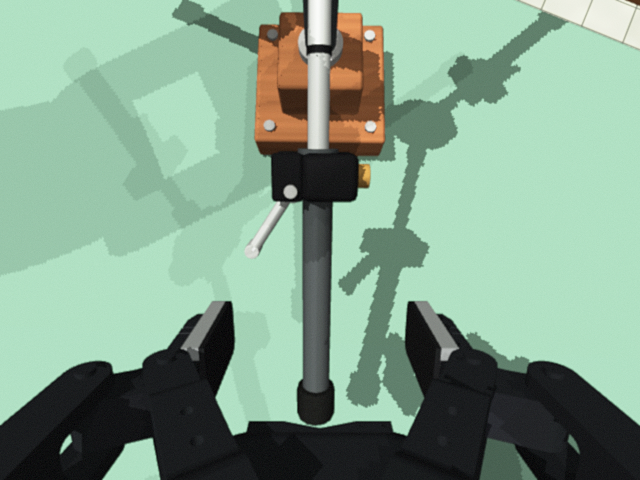

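Run:
```python
from h import *
d=load('w1')
for nm,v in (('ringlow',[0,0,0]),('rod',[-.03,0,0]),('face',[-.076,0,0]),('rim',[-.05,0,0]),('t',[-.12,0,0]),('footend',[-.226,0,0]),('tcp',[-.11,0,.1])): print(nm,proj(d,w(v)).round(1))
g=cv2.cvtColor(d['image'],cv2.COLOR_RGB2GRAY).astype(int)
for r in (75,100,130,220,250,280,310,340,370):
    row=g[r,285:350]; print(r,[ (285+i,int(row[i+1]-row[i])) for i in range(64) if abs(row[i+1]-row[i])>25], d['depth'][r,317].round(4))
print(g[30:75,317].tolist()); print(g[140:215,335].tolist())
```

```text
ringlow [322.3  57.4]
rod [322.  116.8]
face [321.5 199.4]
rim [321.8 153.9]
t [321.1 270.3]
footend [320.4 414.6]
tcp [322.  336.6]
75 [(307, 30), (329, 37)] 0.1998
100 [(306, 54), (307, 74), (308, 26)] 0.2035
130 [(307, 35)] 0.2076
220 [(301, -54), (302, -50), (331, 80), (332, 77)] 0.2189
250 [(301, -53), (302, -48), (330, 52), (331, 80), (332, 37)] 0.2239
280 [(301, -55), (302, -45), (330, 82), (331, 57), (338, -58)] 0.2282
310 [(301, -30), (302, -59), (329, 71), (330, 85)] 0.2341
340 [(301, -39), (302, -73), (328, 51), (329, 81), (330, 35)] 0.239
370 [(301, -36), (302, -80), (328, 69), (329, 80)] 0.2461
[249, 249, 249, 249, 248, 249, 249, 249, 249, 249, 249, 249, 253, 251, 146, 43, 31, 33, 32, 33, 27, 38, 112, 199, 215, 177, 193, 228, 232, 232, 231, 232, 232, 231, 232, 231, 231, 230, 231, 230, 232, 230, 231, 232, 231]
[121, 102, 71, 48, 42, 44, 42, 42, 41, 42, 42, 37, 36, 25, 21, 26, 25, 26, 26, 26, 24, 28, 22, 23, 26, 29, 24, 30, 26, 25, 24, 23, 22, 25, 24, 21, 23, 24, 24, 20, 21, 26, 25, 18, 20, 25, 19, 22, 24, 24, 21, 23, 22, 18, 22, 21, 21, 20, 19, 11, 13, 63, 145, 208, 213, 209, 210, 209, 208, 207, 208, 207, 209, 207, 208]
```

Run:
```python
from h import *
d=load('w1')
P['mark']=P['mark']+legR()[:,1]*.0005; P['psi']=.4330
json.dump(dict(psi=P['psi'],mark=P['mark'].tolist()),open('P.json','w'))
for nm,v in (('ringlow',[0,0,.006]),('ringup',[.004,0,.006]),('rimtop',[-.05,.01,.018]),('facetop',[-.076,-.015,.018]),('face0',[-.076,-.015,.0]),('facebot',[-.076,-.015,-.018]),('pin',[-.07,.0145,.009]),('tip.64',[-.07-.044*np.cos(.64),.0145+.044*np.sin(.64),.0085])): print(nm,proj(d,w(v)).round(1))
print(pt(d,318,60),lf(pt(d,318,60))*1000,lf(pt(d,317,300))*1000,lf(pt(d,250,250))*1000,lf(pt(d,335,170))*1000,lf(pt(d,290,191))*1000)
```

```text
ringlow [321.3  55.1]
ringup [321.4  46.5]
rimtop [301.1 155.1]
facetop [347.3 204.9]
face0 [345.3 199.7]
facebot [343.6 195.3]
pin [293.9 191. ]
tip.64 [249.7 250.6]
[ 0.6818045  -0.06053173  0.18224317] [-2.23038309  1.71679745  5.36353084] [-135.18491833    0.97734882   10.72881414] [-104.65689831   40.3841485     9.4523044 ] [-57.47986242  -7.91661372  17.94469849] [-68.66567725  15.88802125  19.22169033]
```

```bash
python3 -c "
from h import *
where(); rel([-.094,.018,-.003])"
```

```text
t 2.12 legframe(mark) [-109.8   -1.4  100. ] rotErr [-0.004   0.0001  0.0097] F(leg) [ 0.6 -0.6 -0.2] w 67.3 j [-0.54 -0.03  1.74  0.39  1.2   0.49]
t 2.12 shift [ 0.016  -0.0188  0.1031] rot [-0.004   0.0001  0.0097] world tgt [ 0.603 -0.079  0.136]
```

```bash
python3 -m jog '[[[46,0.006,-0.019,0.03,-0.004,0,0.01],[46,0.016,-0.019,0.05,-0.004,0,0.01],[46,0.016,-0.019,0.07,-0.004,0,0.01],[46,0.016,-0.019,0.08,-0.004,0,0.01],[46,0.016,-0.019,0.09,-0.004,0,0.01],[46,0.016,-0.019,0.1,-0.004,0,0.01],[46,0.016,-0.019,0.103,-0.004,0,0.01],[46,0.016,-0.019,0.103,-0.004,0,0.01]]]'; python3 -c "
from h import *
where(); snap('wrist','w2')"
```

```text
t: 3.12
tool_pos: [0.6025, -0.0791, 0.136]
orientation: [-3.141, -0.436, 0.433]
force: [-0.2, 0.1, -0.2]
gripper_width: 0.0698
t 3.12 legframe(mark) [-94.   18.1  -2.9] rotErr [-0.      0.0002 -0.0002] F(leg) [-0.2  0.2 -0.1] w 69.8 j [-0.42  0.1   1.79  0.39  0.99  0.54]
```

View pics/w2.png

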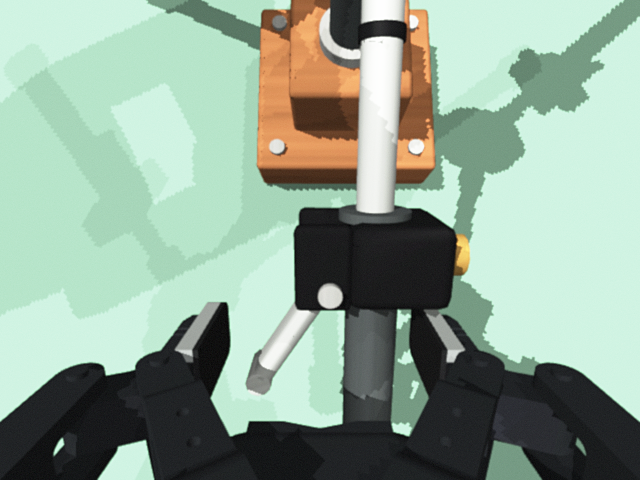

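```bash
python3 -m jog '[[[68,0,-0.001,0,0,0,0],[68,0.004,-0.001,0,0,0,0],[68,0.01,-0.001,0,0,0,0],[68,0.018,-0.001,0,0,0,0],[68,0.026,-0.001,0,0,0,0],[68,0.034,-0.001,0,0,0,0],[68,0.042,-0.001,0,0,0,0],[68,0.048,-0.001,0,0,0,0],[68,0.05,-0.001,0,0,0,0],[68,0.05,-0.001,0,0,0,0]]]'; python3 -c "
from h import *
where(); snap('wrist','w3')"
```

```text
t: 4.42
tool_pos: [0.6433, -0.0592, 0.1573]
orientation: [3.142, -0.436, 0.433]
force: [-1.0, 0.1, 0.4]
gripper_width: 0.0626
t 4.42 legframe(mark) [-43.9  19.1  -2.7] rotErr [ 0.0001 -0.     -0.0001] F(leg) [-0.6  0.5  0.7] w 62.6 j [-0.35  0.15  1.69  0.36  1.01  0.64]
```

View pics/w3.png

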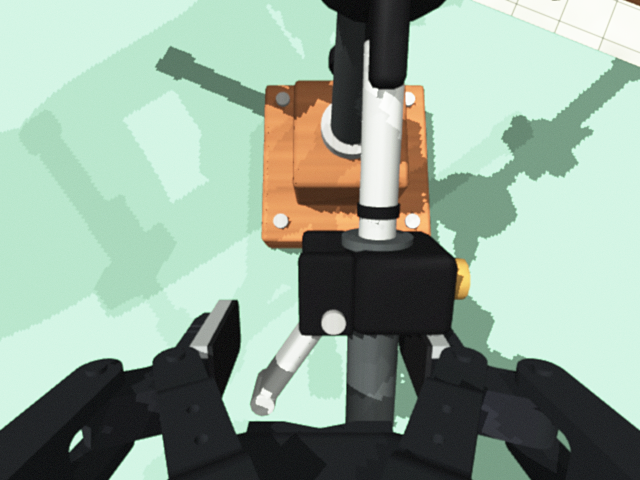

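```bash
cat >> h.py <<'E'
def onplane(d,u,v,zl=.006):
    K=d['camera_matrix'];W=d['world_from_camera']; r=W[:3,:3]@np.array([(u-K[0,2])/K[0,0],(v-K[1,2])/K[1,1],1]); c=lf(W[:3,3]); q=legR().T@r
    return (c+q*(zl-c[2])/q[2])*1000
E
python3 - <<'E'
from h import *
d=load('w3'); g=cv2.cvtColor(d['image'],cv2.COLOR_RGB2GRAY)
for c in (374,379,384): print(c,g[196:262,c].tolist())
print(onplane(d,379,218),onplane(d,379,207), onplane(d,379,240))
cv2.imwrite('pics/w3z.png',cv2.resize(d['image'][190:350,290:480,::-1],(712,600),interpolation=cv2.INTER_CUBIC))
E
```

```text
374 [244, 243, 244, 244, 244, 243, 243, 243, 245, 244, 201, 81, 18, 28, 31, 29, 31, 30, 29, 26, 30, 25, 38, 122, 220, 249, 243, 238, 242, 241, 239, 241, 242, 243, 243, 242, 243, 243, 242, 243, 243, 244, 245, 218, 112, 64, 73, 79, 90, 104, 108, 106, 106, 107, 88, 40, 21, 22, 21, 25, 30, 28, 30, 27, 33, 34]
379 [244, 244, 244, 244, 243, 244, 244, 243, 245, 249, 240, 113, 20, 27, 30, 30, 30, 28, 30, 30, 29, 25, 31, 85, 167, 221, 237, 236, 234, 236, 237, 238, 241, 241, 242, 242, 243, 241, 243, 241, 242, 243, 245, 234, 123, 64, 69, 74, 86, 100, 103, 103, 99, 104, 91, 46, 19, 18, 23, 23, 28, 28, 32, 29, 36, 29]
384 [234, 235, 234, 234, 234, 234, 234, 234, 236, 240, 218, 101, 17, 24, 29, 31, 25, 21, 33, 25, 28, 22, 27, 85, 178, 235, 236, 233, 232, 230, 228, 229, 231, 233, 232, 232, 231, 231, 231, 232, 231, 232, 236, 207, 112, 62, 68, 68, 82, 96, 95, 94, 96, 95, 83, 45, 23, 22, 24, 24, 27, 28, 27, 32, 34, 33]
[1.37043078 1.61375106 6.        ] [4.77044637 1.75902553 6.        ] [-5.59493832  1.31613762  6.        ]
```

View pics/w3z.png

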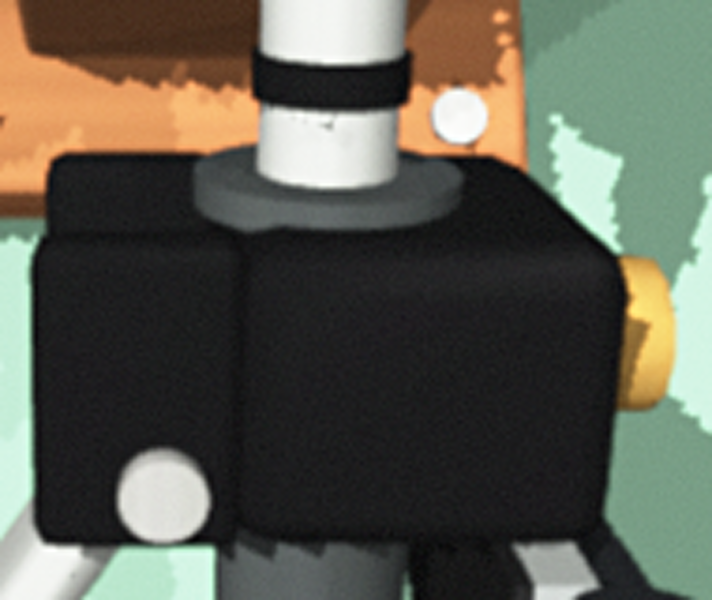

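Run:
```python
from h import *
d=load('w3')
print('low face z18',onplane(d,400,333.5,.018)); print('up box z18',onplane(d,420,255,.018),onplane(d,420,252,.018)); print('up box z-18',onplane(d,320,231,-.018)); print('pin',onplane(d,333,322,.0185))
print('flange top near edge (r10.5)',onplane(d,379,245,.0105),onplane(d,379,240,.006),'flange bottom',onplane(d,379,251,.0105))
print('left',onplane(d,300,300,.018),onplane(d,452,300,.018))
g=cv2.cvtColor(d['image'],cv2.COLOR_RGB2GRAY)
for c in (320,400,430): print(c,g[225:345,c].tolist())
```

```text
low face z18 [-31.34165874  -4.28094187  18.        ]
up box z18 [-6.76836014 -8.49598489 18.        ] [-5.88630393 -8.43254833 18.        ]
up box z-18 [ -8.51402345  19.64458985 -18.        ]
pin [-27.31242662  15.82027335  18.5       ]
flange top near edge (r10.5) [-5.94946297  1.97036094 10.5       ] [-5.59493832  1.31613762  6.        ] flange bottom [-7.82658102  1.89015621 10.5       ]
left [-20.51165983  25.49151156  18.        ] [-20.48260564 -18.80563368  18.        ]
320 [172, 169, 167, 169, 152, 88, 31, 19, 28, 31, 34, 32, 32, 32, 31, 30, 32, 27, 25, 28, 28, 30, 28, 32, 30, 28, 27, 15, 21, 20, 27, 27, 33, 30, 30, 27, 29, 29, 27, 28, 28, 31, 29, 27, 28, 30, 31, 28, 31, 28, 32, 29, 32, 27, 24, 28, 29, 27, 28, 32, 32, 27, 28, 27, 26, 27, 26, 24, 29, 27, 31, 27, 30, 29, 23, 29, 27, 28, 26, 28, 28, 28, 32, 26, 25, 26, 27, 24, 26, 29, 25, 26, 24, 27, 30, 31, 34, 42, 40, 36, 32, 31, 23, 23, 25, 24, 24, 26, 21, 17, 52, 103, 139, 178, 206, 216, 216, 215, 215, 214]
400 [188, 187, 188, 188, 174, 102, 46, 37, 56, 68, 73, 75, 74, 70, 71, 74, 71, 72, 77, 76, 78, 77, 77, 75, 64, 32, 17,
[... 173 characters left out ...]
27, 27, 29, 26, 23, 27, 30, 27, 28, 28, 28, 26, 28, 30, 28, 27, 25, 26, 26, 28, 24, 28, 27, 29, 30, 33, 28, 28, 28, 23, 25, 26, 28, 28, 28, 22, 22, 21, 17, 18, 17, 15, 11, 9, 11, 13, 15, 12, 14, 10]
430 [136, 132, 130, 131, 137, 136, 135, 141, 143, 148, 125, 68, 22, 14, 17, 20, 19, 20, 23, 22, 23, 21, 25, 25, 21, 19, 19, 18, 23, 23, 26, 29, 29, 33, 36, 37, 40, 38, 42, 37, 38, 36, 35, 34, 31, 30, 24, 28, 26, 26, 27, 28, 27, 28, 23, 24, 26, 30, 28, 27, 30, 31, 29, 30, 27, 25, 27, 28, 29, 31, 26, 29, 26, 28, 27, 27, 31, 26, 24, 26, 26, 29, 32, 30, 26, 26, 28, 31, 28, 30, 25, 31, 24, 24, 28, 31, 26, 24, 29, 29, 29, 27, 27, 28, 25, 25, 21, 17, 19, 38, 89, 141, 168, 168, 160, 145, 115, 83, 53, 33]
```

```bash
python3 -m jog '[[[68,0.004,0,0,0,0,0],[68,0.0065,0,0,0,0,0],[68,0.0065,0,0,0,0,0],[68,0.0065,0,0,0,0,0]]]'
cat > m.py <<'E'
import sys
from h import *
where(); n=sys.argv[1]; d=snap('wrist',n); g=cv2.cvtColor(d['image'],cv2.COLOR_RGB2GRAY)
for c in (374,379,384): print(c,g[215:275,c].tolist())
cv2.imwrite('pics/%sz.png'%n,cv2.resize(d['image'][190:350,290:480,::-1],(712,600),interpolation=cv2.INTER_CUBIC))
E
python3 m.py w4
```

```text
t: 4.97
tool_pos: [0.6486, -0.0567, 0.16]
orientation: [3.142, -0.436, 0.433]
force: [-0.7, -0.2, -0.0]
gripper_width: 0.0627
t 4.97 legframe(mark) [-37.5  19.1  -2.7] rotErr [ 0.0001 -0.     -0.0002] F(leg) [-0.7  0.1  0.3] w 62.7 j [-0.35  0.16  1.68  0.36  1.02  0.65]
374 [244, 244, 244, 245, 244, 244, 244, 243, 245, 244, 247, 243, 157, 54, 24, 26, 27, 32, 30, 29, 29, 31, 26, 34, 38, 57, 72, 79, 74, 93, 105, 106, 108, 105, 107, 93, 40, 20, 22, 20, 25, 28, 29, 30, 32, 29, 29, 32, 30, 36, 34, 35, 30, 26, 29, 31, 33, 30, 28, 32]
379 [243, 244, 244, 244, 244, 244, 242, 244, 244, 245, 245, 246, 199, 80, 19, 29, 31, 30, 26, 29, 26, 30, 29, 28, 35, 52, 71, 75, 75, 89, 98, 102, 101, 105, 103, 92, 47, 24, 23, 23, 27, 26, 32, 33, 30, 30, 33, 31, 33, 33, 32, 34, 35, 33, 34, 33, 33, 32, 33, 31]
384 [233, 233, 234, 233, 236, 233, 234, 234, 234, 235, 237, 226, 141, 46, 20, 23, 27, 29, 26, 25, 30, 29, 26, 28, 35, 53, 71, 71, 71, 81, 96, 96, 95, 95, 97, 85, 47, 19, 21, 25, 25, 27, 26, 34, 29, 33, 35, 30, 35, 33, 31, 31, 36, 36, 29, 35, 30, 32, 33, 34]
```

```bash
sleep 1
```

```text
(no output)
```

View pics/w4z.png

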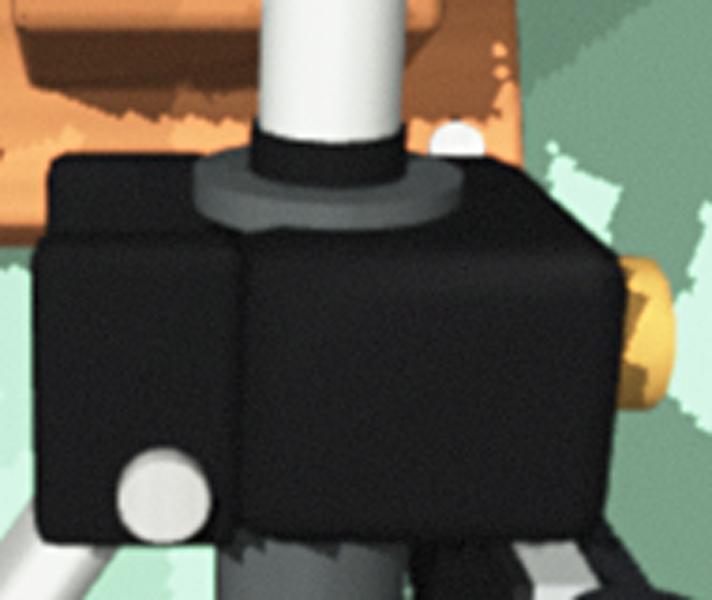

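Run:
```python
from h import *
for n,ru,rl,ff in (('w3',207,219.2,239.8),('w4',227.7,239.8,None)):
    d=load(n); print(n,'ringU',onplane(d,379,ru,.0065)[0],'ringL',onplane(d,379,rl,.0065)[0], 'flange', onplane(d,379,ff,.006)[0] if ff else None)
d=load('w3');e=load('w4')
for r in (243.6,244,244.5,251): print(onplane(d,379,r,.0105)[0],onplane(e,379,r,.0105)[0])
```

```text
w3 ringU 4.858473314564509 ringL 1.1006411369126854 flange -5.530599846836723
w4 ringU 4.834194067046525 ringL 0.9929549853473635 flange None
-5.513863178623235 0.8768713312582721
-5.638228290312904 0.752490747352421
-5.793788108615111 0.5969115733596743
-7.826581021176189 -1.4361345323390882
```

```bash
python3 -m jog '[[[80,0,0.0006,0,0,0,0],[95,0,0.003,0,0,0,0],[110,0,0.0056,0,0,0,0],[125,0,0.0081,0,0,0,0],[135,0,0.0098,0,0,0,0],[135,0,0.0098,0,0,0,0]]]' 30;python3 m.py w5
```

```text
t: 5.78
tool_pos: [0.6527, -0.0657, 0.1599]
orientation: [-3.141, -0.436, 0.433]
force: [-1.7, 1.2, -0.3]
gripper_width: 0.0399
t 5.78 legframe(mark) [-37.6   9.2  -2.8] rotErr [ 0.      0.0002 -0.0003] F(leg) [-1.   1.8  0.1] w 39.9 j [-0.36  0.17  1.66  0.36  1.02  0.63]
374 [110, 112, 107, 105, 104, 107, 136, 181, 194, 198, 197, 199, 199, 200, 201, 184, 102, 68, 75, 73, 75, 76, 76, 74, 75, 76, 71, 72, 64, 64, 65, 66, 60, 41, 23, 18, 21, 23, 22, 27, 27, 28, 29, 29, 35, 33, 35, 41, 33, 40, 37, 39, 37, 35, 34, 37, 32, 33, 29, 33]
379 [108, 108, 109, 106, 103, 112, 155, 191, 197, 198, 199, 198, 198, 199, 202, 186, 93, 28, 55, 76, 75, 76, 78, 75, 71, 60, 53, 47, 51, 50, 45, 35, 24, 20, 23, 26, 28, 26, 21, 22, 27, 28, 30, 31, 31, 39, 36, 39, 40, 36, 37, 36, 34, 34, 33, 30, 30, 31, 33, 34]
384 [106, 107, 106, 107, 104, 105, 101, 113, 156, 191, 197, 198, 198, 197, 201, 186, 98, 19, 18, 19, 18, 19, 21, 21, 23, 20, 21, 27, 21, 22, 24, 22, 26, 26, 23, 23, 18, 22, 21, 24, 25, 28, 31, 35, 35, 37, 37, 38, 38, 45, 38, 39, 36, 37, 33, 33, 33, 29, 34, 33]
```

View pics/w5.png

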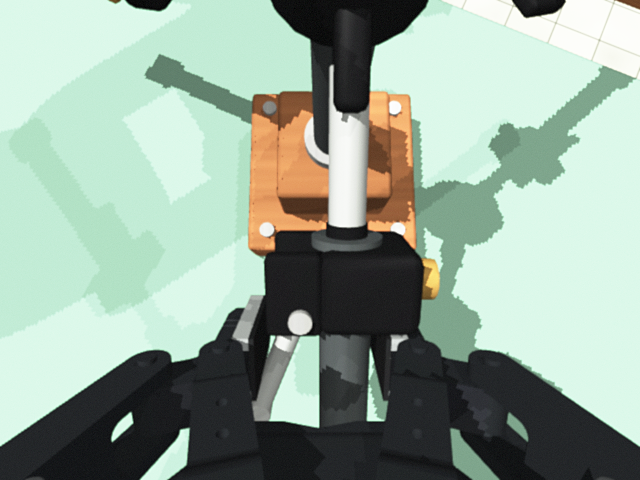

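```bash
python3 -m jog '[[[142,-0.0003,0.001,0,0,0,-0.012],[150,-0.0003,0.002,0,0,0,-0.012],[158,-0.0003,0.0033,0,0,0,-0.012],[166,-0.0003,0.0045,0,0,0,-0.012],[174,-0.0003,0.0047,0,0,0,-0.012],[174,-0.0003,0.0047,0,0,0,-0.012]]]' 30;python3 m.py w6
```

```text
t: 6.58
tool_pos: [0.6543, -0.0698, 0.1598]
orientation: [3.137, -0.436, 0.446]
force: [-5.2, 5.1, 2.9]
gripper_width: 0.0275
t 6.58 legframe(mark) [-37.9   4.9  -2.8] rotErr [-0.0006  0.0001  0.0116] F(leg) [-1.1  6.8  3.7] w 27.5 j [-0.37  0.17  1.66  0.36  1.03  0.62]
374 [106, 107, 105, 104, 103, 105, 136, 183, 197, 196, 198, 199, 186, 119, 38, 15, 24, 16, 21, 25, 24, 24, 21, 22, 22, 28, 21, 21, 23, 27, 24, 23, 21, 24, 24, 22, 28, 30, 29, 31, 35, 38, 38, 41, 39, 39, 39, 37, 33, 31, 34, 26, 35, 31, 35, 32, 33, 32, 27, 30]
379 [110, 107, 110, 108, 104, 104, 116, 139, 161, 190, 197, 197, 188, 119, 39, 17, 20, 24, 24, 24, 23, 24, 22, 25, 24, 18, 21, 21, 22, 23, 23, 24, 20, 23, 25, 21, 24, 26, 34, 35, 37, 40, 41, 38, 39, 35, 37, 41, 37, 34, 29, 31, 31, 30, 34, 31, 30, 31, 28, 28]
384 [108, 108, 108, 107, 106, 103, 106, 136, 180, 193, 194, 194, 195, 174, 97, 28, 10, 22, 26, 18, 21, 25, 24, 20, 24, 24, 23, 20, 22, 22, 25, 21, 23, 23, 24, 21, 24, 29, 29, 34, 33, 41, 41, 40, 40, 42, 39, 36, 38, 31, 30, 28, 35, 31, 31, 29, 32, 32, 30, 31]
```

View pics/w6.png

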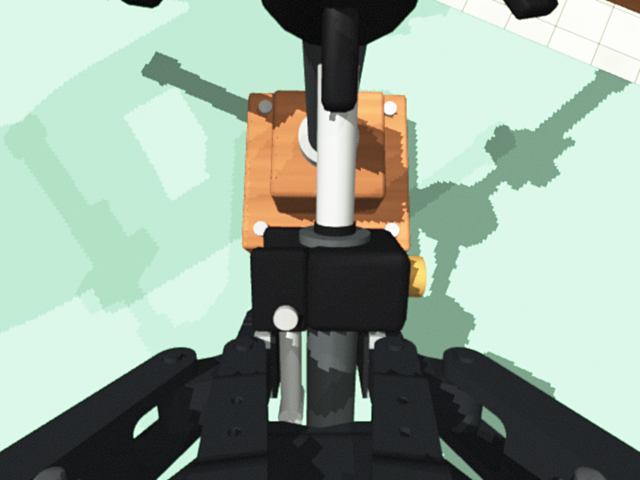

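Run:
```python
from h import *
d=load('w6');g=cv2.cvtColor(d['image'],cv2.COLOR_RGB2GRAY)
for c in (330,335,340): print(c,g[215:260,c].tolist())
cv2.imwrite('pics/w6z.png',cv2.resize(d['image'][200:440,220:460,::-1],(600,600),interpolation=cv2.INTER_CUBIC))
```

```text
330 [246, 247, 247, 246, 247, 246, 246, 247, 248, 250, 248, 163, 58, 22, 30, 31, 30, 32, 32, 31, 33, 53, 73, 75, 77, 94, 106, 108, 110, 111, 110, 95, 52, 22, 23, 24, 24, 30, 28, 32, 33, 34, 34, 36, 35]
335 [245, 245, 245, 245, 245, 245, 245, 245, 244, 247, 247, 201, 82, 20, 27, 33, 32, 34, 26, 29, 31, 50, 72, 76, 77, 88, 102, 109, 104, 104, 106, 91, 51, 21, 21, 24, 28, 26, 32, 26, 33, 37, 34, 32, 34]
340 [236, 236, 236, 236, 236, 236, 235, 237, 236, 238, 228, 154, 55, 23, 27, 29, 27, 31, 27, 26, 29, 51, 72, 75, 76, 85, 95, 96, 96, 98, 96, 85, 44, 20, 21, 20, 27, 31, 30, 31, 35, 33, 35, 35, 33]
```

View pics/w6z.png

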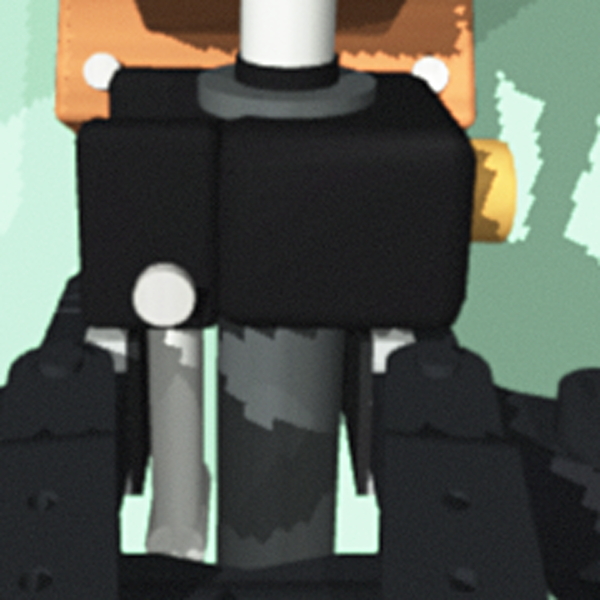

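```bash
python3 -m jog '[[[190,0,-0.0003,0,0,0,0],[255,0,-0.0003,0,0,0,0],[255,0,-0.0003,0,0,0,0],[255,0,-0.0003,0,0,0,0]]]' 40;python3 m.py w7 >/dev/null
python3 - <<'E'
from h import *
where()
d=load('w7');g=cv2.cvtColor(d['image'],cv2.COLOR_RGB2GRAY)
for c in (330,335,340): print(c,g[215:260,c].tolist())
cv2.imwrite('pics/w7z.png',cv2.resize(d['image'][200:440,220:460,::-1],(600,600),interpolation=cv2.INTER_CUBIC))
E
```

```text
t: 7.12
tool_pos: [0.6542, -0.0696, 0.16]
orientation: [3.136, -0.436, 0.446]
force: [-4.9, -0.4, 5.0]
gripper_width: 0.0257
t 7.17 legframe(mark) [-37.7   5.   -2.6] rotErr [-0.0001 -0.0002  0.0117] F(leg) [-0.6  2.3  6.3] w 26.0 j [-0.37  0.17  1.66  0.36  1.03  0.62]
330 [247, 246, 246, 246, 246, 246, 246, 246, 247, 249, 249, 209, 87, 24, 27, 30, 32, 30, 30, 32, 40, 67, 76, 79, 80, 97, 108, 111, 110, 114, 109, 91, 43, 22, 22, 26, 30, 30, 27, 30, 33, 33, 33, 32, 32]
335 [246, 246, 246, 246, 245, 245, 245, 246, 246, 247, 251, 247, 119, 21, 25, 29, 31, 32, 30, 32, 34, 52, 73, 76, 78, 91, 103, 107, 105, 107, 108, 90, 46, 20, 26, 25, 30, 27, 28, 29, 32, 34, 34, 36, 35]
340 [236, 236, 236, 237, 236, 237, 237, 237, 237, 239, 241, 213, 98, 23, 26, 28, 26, 29, 29, 29, 35, 56, 72, 75, 81, 88, 94, 97, 94, 97, 99, 86, 39, 21, 24, 24, 30, 27, 29, 30, 35, 35, 36, 34, 36]
```

View pics/w7z.png

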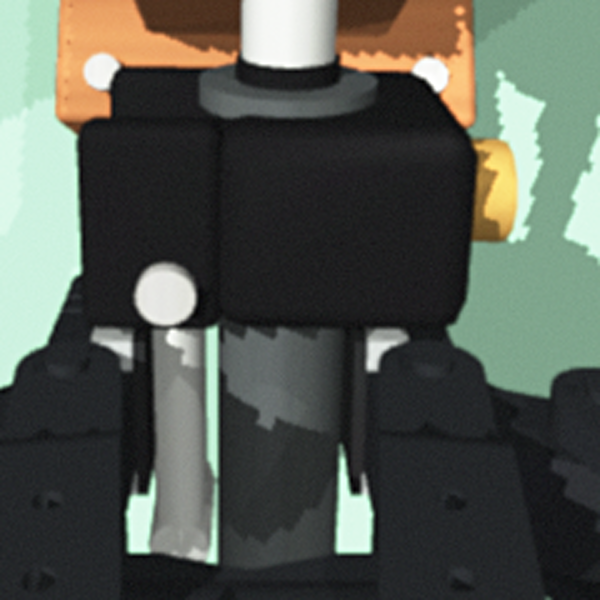

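```bash
python3 -m jog '[[[255,-0.0006,0,0,0,0,0],[255,-0.0012,0,0,0,0,0],[255,-0.0012,0,0,0,0,0],[255,-0.0012,0,0,0,0,0]]]' 40;python3 m.py w8 >/dev/null
python3 - <<'E'
from h import *
where()
d=load('w8');g=cv2.cvtColor(d['image'],cv2.COLOR_RGB2GRAY)
for c in (330,335,340): print(c,g[215:260,c].tolist())
cv2.imwrite('pics/w8z.png',cv2.resize(d['image'][200:440,220:460,::-1],(600,600),interpolation=cv2.INTER_CUBIC))
E
```

```text
t: 7.68
tool_pos: [0.6532, -0.0701, 0.1595]
orientation: [3.136, -0.436, 0.446]
force: [-4.5, 1.3, 4.5]
gripper_width: 0.0254
t 7.72 legframe(mark) [-39.    5.   -2.6] rotErr [-0.0002 -0.      0.0117] F(leg) [-1.2  3.1  5.5] w 25.6 j [-0.37  0.17  1.66  0.36  1.03  0.61]
330 [246, 246, 246, 246, 246, 248, 247, 207, 86, 21, 30, 31, 31, 28, 28, 31, 25, 32, 31, 33, 49, 71, 77, 77, 84, 97, 107, 108, 113, 109, 111, 90, 42, 22, 26, 21, 30, 26, 29, 32, 33, 31, 33, 34, 31]
335 [246, 245, 245, 246, 245, 247, 250, 245, 119, 18, 25, 34, 31, 30, 34, 32, 30, 29, 30, 27, 41, 62, 76, 73, 78, 92, 104, 105, 107, 109, 109, 88, 46, 19, 24, 27, 22, 26, 29, 28, 34, 33, 33, 35, 37]
340 [237, 237, 237, 236, 237, 238, 242, 224, 105, 22, 23, 24, 31, 29, 29, 28, 28, 26, 27, 27, 40, 67, 74, 73, 79, 90, 97, 98, 101, 100, 99, 84, 38, 20, 21, 27, 25, 28, 29, 29, 35, 33, 32, 35, 36]
```

View pics/w8z.png

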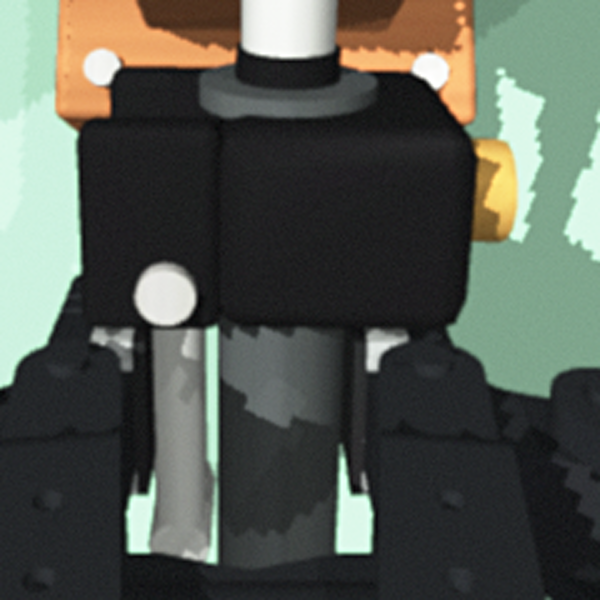

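Run:
```python
from h import *
d=load('w8')
f=lambda x,y:(220+(x+.5)*.4-.5,200+(y+.5)*.4-.5)
for nm,p,z in (('levL360',(152,365),.0085),('levR360',(206,345),.0085),('levL500',(152,500),.0085),('levR440',(206,440),.0085),('levL',(150,540),.0085),('levR540',(210,545),.0085),('tubeL',(219,360),0),('tubeR',(340,360),0),('tubeL',(218,540),0),('tubeR',(336,540),0)): print(nm,onplane(d,*f(*p),z).round(1))
ru=onplane(d,335,223.0,.0065)[0]; print('ring up',ru,'low pred',ru-4,'flange',onplane(d,335,235.3,.0065)[0],'w4 flange check')
im=d['image'].copy(); cv2.imwrite('pics/w8l.png',cv2.resize(im[320:430,260:370,::-1],(600,600),interpolation=cv2.INTER_CUBIC))
s=snap('scene','s8'); cv2.imwrite('pics/s8z.png',cv2.resize(s['image'][220:340,240:400,::-1],(800,600),interpolation=cv2.INTER_CUBIC))
where()
```

```text
levL360 [-36.4  18.6   8.5]
levR360 [-33.3  11.5   8.5]
levL500 [-57.3  18.9   8.5]
levR440 [-47.7  11.5   8.5]
levL [-63.9  19.3   8.5]
levR540 [-64.6  10.9   8.5]
tubeL [-40.4  10.    0. ]
tubeR [-40.2  -7.2   0. ]
tubeL [-70.8  10.1   0. ]
tubeR [-70.6  -7.7   0. ]
ring up 4.84147591452555 low pred 0.8414759145255504 flange 0.9590078269388208 w4 flange check
t 7.78 legframe(mark) [-39.    5.   -2.6] rotErr [-0.0002 -0.0001  0.0117] F(leg) [-1.   3.6  5.8] w 25.8 j [-0.37  0.17  1.66  0.36  1.03  0.61]
```

View pics/w8l.png

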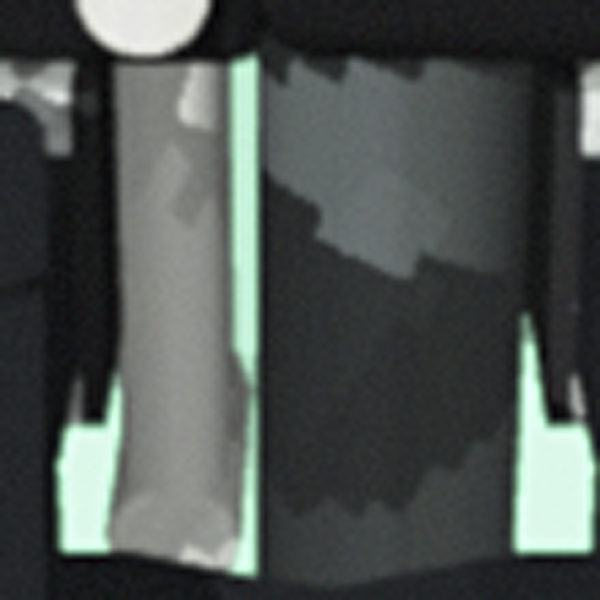

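View pics/s8z.png

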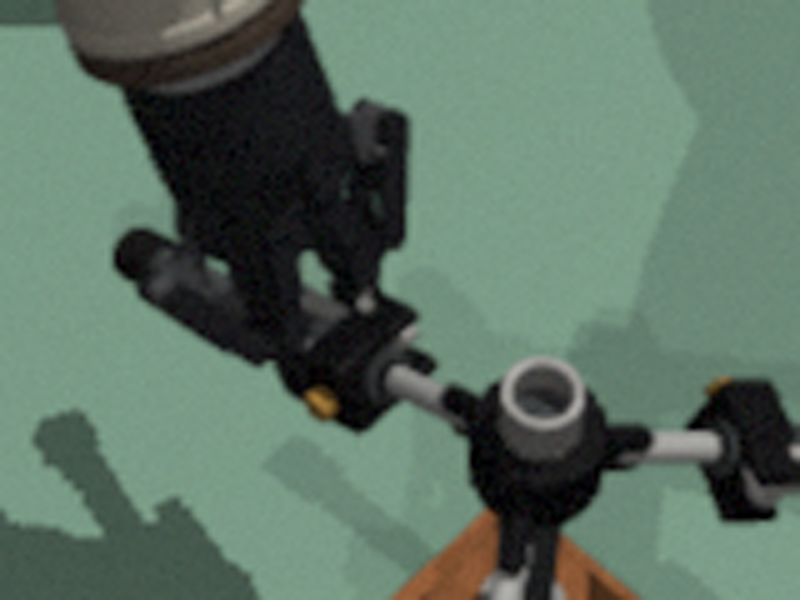

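```bash
python3 -m jog '[[[255,0,0,0,0,0,0],[255,0,0,0,0,0,0],[255,0,0,0,0,0,0],[255,0,0,0,0,0,0],[255,0,0,0,0,0,0],[255,0,0,0,0,0,0],[255,0,0,0,0,0,0],[255,0,0,0,0,0,0]]]' 40;python3 m.py w9 >/dev/null
python3 - <<'E'
from h import *
where()
d=load('w9');g=cv2.cvtColor(d['image'],cv2.COLOR_RGB2GRAY)
print(g[215:250,335].tolist())
E
```

```text
t: 8.78
tool_pos: [0.6532, -0.0701, 0.1595]
orientation: [3.136, -0.436, 0.446]
force: [-4.4, 2.8, 4.0]
gripper_width: 0.0252
t 8.82 legframe(mark) [-39.    5.   -2.6] rotErr [-0.0002 -0.0001  0.0117] F(leg) [-0.7  2.8  5.6] w 25.7 j [-0.37  0.17  1.66  0.36  1.03  0.61]
[245, 246, 245, 245, 246, 247, 250, 245, 116, 20, 27, 32, 32, 30, 30, 35, 34, 29, 28, 30, 40, 59, 72, 79, 80, 97, 106, 106, 105, 109, 107, 92, 47, 18, 22]
```

Steady for a second with no change, so I am handing it in.

```bash
python3 -c "
from h import *
print(manip.close_job())"
```

```text
the job is handed in; nothing more can be done
None
```

The leg is back at its mark with the cam lever shut. The gripper is still holding tube and lever together with the 40 N grip I set, ready for the nut to be tightened.

I pushed the leg up by the collar face with the fingers straddling the tube and the open lever. I then closed the jaws across lever and tube, which shut the lever while the pads held the leg.

- **Overshoot, corrected:** as the jaws closed, the leg rode about 1 mm past the mark. I eased it back about 1.2 mm in the firm grip, with the lever already shut.
- **Position:** in the last wrist images the whole 4 mm ring shows and the collar rim meets its lower edge, to about 0.1 mm by measurement. Nothing moved over a one-second hold.
- **Lever:** its edges are parallel to the tube, so I read it as fully shut.
- **Grip width:** the gripper read about 25.7 mm, against the 27–28 mm I expected. I put this down to pad give and gripper calibration, but did not check it.
- **Forces and time:** wrist force read about 6 N in the final hold and under 10 N at every reading. The job took about 9 s.
- **Surroundings:** I kept the arm clear of the tray, bottle and screwdriver, but took no closing picture to confirm they had not moved.

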